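# Sort the empties and dishes beside the can crusher

### The job

Clear up beside the can crusher: stand the two whole cans upright next to each other in the long narrow loading trough, lay the crushed can flat in the square scrap pan, and set the tumbler and the small bowl upright on the round washing-up tray, putting these two down gently rather than dropping them. Knock nothing over, and leave the rubber block and the salt shaker where they are.

Things in the scene. Friction and masses are not known exactly. Their poses are not given: they have to be found in the camera images.
- can_a: Whole empty blue aluminium drinks can standing upright, 66 mm diameter, 115 mm tall (full 66 mm width from 10 to 103 mm above its base, neck 55 mm above that), about 18 g. Origin at the centre of its underside, z up its axis. Same as can_b.
- can_b: The other whole empty blue can, identical to can_a: 66 mm diameter, 115 mm tall. Origin at the centre of its underside, z up its axis.
- crushed_can: Blue aluminium can crushed to a flat concertina disc lying on the counter, 66 mm diameter (at heights from 6 to 23 mm), 28 mm high, about 18 g. Origin at the centre of its underside, z up its axis; either face may be up when it is laid down.
- tumbler: Clear plastic drinking tumbler standing upright and empty, slightly conical: 56 mm diameter at the base, 68 mm at the rim, 95 mm tall, wall 2.5 mm, about 50 g. Origin at the centre of its underside, z up its axis.
- bowl: Small white ceramic dip bowl standing upright and empty: 42 mm diameter foot, 68 mm outside diameter with an upright wall from 22 to 38 mm height (the rim), wall 4 mm, about 130 g. Origin at the centre of its underside, z up its axis.
- trough: Loading trough for whole cans: long narrow open tray of folded aluminium, fixed. Outside 90 mm along its x, 196 mm along its y, walls 35 mm high, 3 mm thick (inside 84 by 190 mm, no divider), floor 3 mm thick; thin lips at the top reach x = +-56 mm. Origin at the centre of its underside; x across, y along its length, z up. Two cans fit in line along y.
- pan: Scrap pan for crushed cans: square open pan of dark sheet steel, fixed to the counter. Outside 156 by 156 mm, walls 22 mm high and 3 mm thick (inside 150 by 150 mm), floor 3 mm thick. Origin at the centre of its underside; x and y along its sides, z up.
- tray: Washing-up tray for dishes: round shallow green enamel tray, fixed to the counter. Floor 200 mm across and 3 mm thick, rim flaring to 212 mm outside diameter at 10 mm height. Origin at the centre of its underside, z up. Tumbler and bowl fit on it side by side.
- rubber_block: Bystander: loose black rubber block 70 by 45 by 30 mm (x, y, z) lying among the things. Origin at the centre of its underside. Leave it.
- shaker: Bystander: loose glass salt shaker with a steel cap, 36 mm diameter, 66 mm tall, standing between the trays. Origin at the centre of its underside. Leave it.

How it is judged:
By the outcome, as a careful person would: the job done as asked, in the order asked, and still so for the second after the job is handed in, with the robot touching nothing.
It also fails if it takes over 120 s, if anything falls off the work surface, if the arm or the gripper's body presses on something with over 40 N, if the wrist force passes 120 N, or if a joint passes its speed limit or range.

### The arm

A 6-joint arm with a two-finger parallel gripper is mounted at the origin on the work surface. World frame = base frame: x ahead of the robot, y to its left, z up, the work surface at z = 0. Lengths are in m, angles in degrees, forces in N, time in s.
With the tool pointing down it reaches from about 0.4 to 0.825 m from the base axis. Payload 7 kg.
Tool frame: the origin (TCP) lies midway between the tips of the shut fingers; the grasp point (between the pads) lies 19 mm behind it; z points along the fingers, y is the line along which they close (so a half turn about z gives the same grasp; the last joint's range is limited). The gripper opens to 88 mm and grips with 3 to 60 N. Pads are 19 mm wide; open, the fingers measure 130 mm over their backs; the gripper's body (78 mm by 193 mm) begins 47 mm behind the grasp point.
Start: joints at [93.111, 20.546, 0.682, 0, -70.136, -16.507], TCP at [0.156, 0.657, 0.227] pointing down, gripper open.
Joint ranges: [-176.03, 176.03], [-82.01, 121.73], [-58.28, 71.71], [-173.87, 95.51], [-174.79, -0.11], [-173.66, 173.66]. Speed limits (degrees/s): [136.94, 136.94, 172.46, 180, 180, 180].

### API

Orientations are given as [roll, pitch, yaw] about the fixed x, y, z axes, in that order (R = Rz(yaw) Ry(pitch) Rx(roll)).
In Python, from plant import r gives the robot as it stands.
- The arm moves only by the tool carry_out, never from a script. Its argument "deltas" is a list of rows, each a list of 3 entries, a list of its own where there are three numbers: the opening, from 0 (shut) to 1 (fully open), then the shift along the tool's x, y, z in mm, then the turn, a rotation vector about the tool's x, y, z in rad. In form: [[gripper, [tx, ty, tz], [rx, ry, rz]], ...]. A call has 1 to 12 rows; each row is the pose to reach, as a shift and turn from the pose commanded when the call began, along the tool's axes at that moment; what a row does not reach only later rows make up. A row lasts 1/10 s, in which the tool goes at most 50 mm and 8.59 degrees, less where a joint would pass 70% of its speed; a pose out of reach is approached as far as the arm can. A call with a gripper value outside its range is refused whole. The fingers move at their own pace and stop on an object; "squeeze" is the grip in N (left out, the last holds). Time passes only in rows, so rows that repeat a pose let the fingers close. It gives the time, the measured TCP pose, the force, the opening and the grip force at its end, in the units of the state.
- r.get_state(): the state, without advancing time (a new reading comes with each control period).
- r.capture(name): name is "side" or "top"; returns (picture, depth): 384x512x3 uint8, red, green, blue; 384x512 float32, m along the optical axis (not along the pixel's ray), 0 where there is no reading.
- r.get_calibration(name): a dict with "fov_y" (degrees; the focal length in pixels is half the picture's height over the tangent of half this angle, whatever the lens; pixels are square), "cx", "cy" (the principal point, pixels), "view" (4x4, takes a point from world to camera coordinates). Camera axes: x right, y down, z forward; pixel columns grow to the right and rows downward; lengths in m; the calibration is good to about 2 mm. A picture is of the moment at which its call begins. get_calibration takes no time and is no camera call.
- r.close_job(): hands the job in; it is judged then, once.
The state is a dict: "time_s": time; "joints": joint angles; "qd": joint speeds; "joint_torque": joint torques, N m; "tcp_pos": TCP position; "eef_rot": TCP orientation; "contact_force": force on the tool from outside, world axes, zero at the start; "moment": the same for the moment, N m; "gripper_width": finger opening in m; "gripper_force": force on a finger pad.
Only numpy, scipy, OpenCV 4.12 (cv2) and the standard library are available. Lean on these libraries where they do the work, as an engineer would, in place of code of your own. Each camera call takes 0.05 s, during which the arm holds its last target. There are 200 camera calls.

## Working session

There is one attempt and no reset: what is moved stays moved. The work goes in short steps, Python scripts to look and compute and a tool call to move; the robot and the scene stay as the last step left them, time stands still between calls to the robot, and variables do not carry over. Pictures are saved under pics/ and viewed, at most 14 in all, crops included, and the job is handed in when it is done.

Besides the shell and the picture viewer there is one more tool, called after ">>>" as a command line: name --argument value ..., lists and objects as JSON in quotes. carry_out: Moves the arm, as the interface text tells. Its arguments: {"type":"object","properties":{"deltas":{"type":"array"},"squeeze":{"type":"number"}},"required":["deltas"]}

```bash
ls; mkdir -p pics
python3 - <<'E'
from plant import r
import cv2,numpy as np
for n in("side","top"):
    p,d=r.capture(n); cv2.imwrite(f"pics/{n}0.png",p[:,:,::-1]); np.savez(f"{n}0.npz",p=p,d=d)
    c=r.get_calibration(n); print(n,c["fov_y"],c["cx"],c["cy"],np.round(c["view"],4).tolist(),(d==0).mean())
print(r.get_state())
E
```

```text
pics
side 44.73584572619529 250.77997876070071 189.80793621234892 [[-0.9722, -0.2336, -0.0139, 0.4737], [-0.1441, 0.6445, -0.7509, 0.0921], [0.1844, -0.7281, -0.6603, 0.9717], [0.0, 0.0, 0.0, 1.0]] 0.0040283203125
top 47.40425480520347 246.50268211921568 188.6239732016368 [[-0.0086, -0.9998, -0.0166, 0.0226], [-0.9833, 0.0114, -0.1815, 0.5075], [0.1816, 0.0147, -0.9833, 1.1072], [0.0, 0.0, 0.0, 1.0]] 0.003977457682291667
{'time_s': 0.1, 'joints': array([ 9.31129991e+01,  2.05888562e+01,  6.38939399e-01, -1.83352785e-02,
       -7.01365109e+01, -1.65072220e+01]), 'qd': array([-0.02866383, -0.04839509,  0.10055678,  0.03274462,  0.0307568 ,
       -0.06042481]), 'joint_torque': array([-8.47602823e-04, -5.84162271e+01,  2.93751812e+01,  7.01550320e+00,
        1.01984519e-02, -4.22915753e-05]), 'tcp_pos': array([0.15628152, 0.65620238, 0.22569665]), 'eef_rot': array([ 1.79912237e+02, -8.03283645e-03, -1.34004597e+01]), 'contact_force': array([-0.570059  ,  1.08792942,  0.15136015]), 'moment': array([ 0.00993166, -0.02842491,  0.02313948]), 'gripper_force': 0.0, 'gripper_width': 0.08762855094858239}
```

View pics/side0.png

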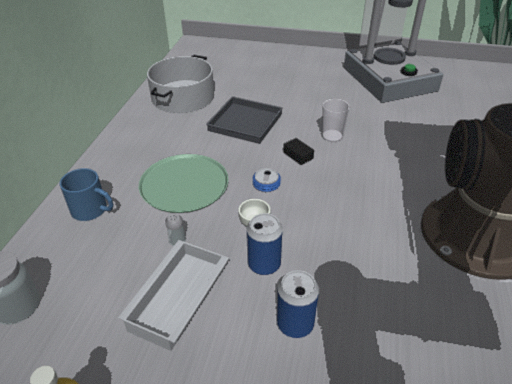

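View pics/top0.png

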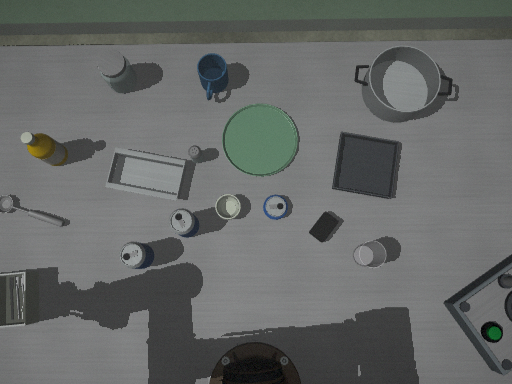

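The side view shows the cans at about (264,243) and (297,303), the bowl at (254,213), the crushed can at (266,180), the tumbler at (334,120), the block at (299,151), the shaker at (175,228), the trough at (177,290), the pan at (245,119) and the tray at (184,182).

The top view shows the cans at (135,254) and (183,221), the bowl at (228,206), the crushed can at (275,207), the tumbler at (369,254), the trough at (149,174), the tray at (261,140), the pan at (367,165), the shaker at (195,153) and the block at (325,226).

```bash
cat > h.py <<'E'
import numpy as np,cv2
from plant import r
def cal(n):
    c=r.get_calibration(n); f=192/np.tan(np.radians(c["fov_y"]/2)); return f,c["cx"],c["cy"],np.array(c["view"])
def cloud(n,d):
    f,cx,cy,V=cal(n); v,u=np.mgrid[:384,:512]
    P=np.stack([(u-cx)/f*d,(v-cy)/f*d,d],-1)
    W=(P-V[:3,3])@V[:3,:3]; W[d==0]=np.nan; return W
def ray(n,u,v,z):
    f,cx,cy,V=cal(n); D=V[:3,:3].T@np.array([(u-cx)/f,(v-cy)/f,1]); C=-V[:3,:3].T@V[:3,3]
    return C+D*(z-C[2])/D[2]
def clouds():
    o={}
    for n in("side","top"):
        p,d=r.capture(n); o[n]=(p,d,cloud(n,d))
    return o
def near(W,xy,R,z0,z1):
    m=(np.hypot(W[...,0]-xy[0],W[...,1]-xy[1])<R)&(W[...,2]>z0)&(W[...,2]<z1); return W[m]
def fit(P):
    A=np.c_[2*P[:,:2],np.ones(len(P))]; s=np.linalg.lstsq(A,(P[:,:2]**2).sum(1),rcond=None)[0]
    return s[:2],np.sqrt(s[2]+s[0]**2+s[1]**2)
E
python3 - <<'E'
from h import *
W={}
for n in("side","top"): W[n]=cloud(n,np.load(n+"0.npz")["d"])
seeds=dict(can1=(135,254,.115),can2=(183,221,.115),bowl=(228,206,.038),crushed=(275,207,.028),tumbler=(369,254,.05),shaker=(195,153,.066),block=(325,226,.03),trough=(149,174,.01),pan=(367,165,.005),tray=(260,140,.005))
for k,(u,v,z) in seeds.items():
    s=ray("top",u,v,z)[:2]; print(k,"seed",np.round(s,3))
    R=.045 if k not in("trough","pan","tray") else .13
    for n in W:
        P=near(W[n],s,R,.012 if R<.1 else .006,.15)
        if len(P)>8:
            c,rad=cv2.minEnclosingCircle(P[:,:2].astype(np.float32)); rc=cv2.minAreaRect((P[:,:2]*1000).astype(np.float32))
            print("  ",n,len(P),"zmax %.3f"%np.percentile(P[:,2],98),"circ",np.round(c,3),round(rad,3),"rect",np.round(rc[0],1),np.round(rc[1],1),round(rc[2],1))
t=W["top"]; print("table z",t[300,60],t[240,260],W["side"][250,60])
E
```

```text
can1 seed [0.337 0.288]
   side 2349 zmax 0.115 circ [0.337 0.299] 0.033 rect [337.  300.6] [61.3 64.9] 82.5
   top 772 zmax 0.118 circ [0.337 0.298] 0.034 rect [335.8 297.3] [64.2 65. ] 4.6
can2 seed [0.416 0.173]
   side 1890 zmax 0.115 circ [0.418 0.181] 0.033 rect [417.2 182.3] [63.5 61.6] 45.7
   top 678 zmax 0.119 circ [0.417 0.179] 0.033 rect [417.2 178.7] [64.5 64. ] 61.1
bowl seed [0.463 0.067]
   side 431 zmax 0.040 circ [0.463 0.068] 0.035 rect [466.9  64.4] [68.7 56.7] 43.1
   top 303 zmax 0.042 circ [0.463 0.068] 0.034 rect [463.1  68. ] [67.1 65.5] 45.2
crushed seed [ 0.461 -0.058]
   side 478 zmax 0.030 circ [ 0.463 -0.059] 0.034 rect [464.7 -57.8] [63.6 64.6] 25.9
   top 472 zmax 0.032 circ [ 0.463 -0.058] 0.033 rect [462.7 -57.8] [64.2 63.2] 88.2
tumbler seed [ 0.334 -0.293]
   side 915 zmax 0.096 circ [ 0.336 -0.29 ] 0.037 rect [ 335.7 -289.9] [65.9 71. ] 5.1
   top 504 zmax 0.098 circ [ 0.333 -0.289] 0.035 rect [ 332.9 -289.1] [66.6 65.8] 53.8
shaker seed [0.601 0.152]
   side 488 zmax 0.068 circ [0.599 0.171] 0.031 rect [600.8 169.6] [34.2 57.6] 27.0
   top 215 zm
[... 291 characters left out ...]
286]
   side 3273 zmax 0.054 circ [0.561 0.28 ] 0.123 rect [566.6 277.2] [220.  139.3] 78.9
   top 1760 zmax 0.041 circ [0.558 0.285] 0.129 rect [555.9 283.1] [250.  252.8] 82.1
pan seed [ 0.578 -0.314]
   side 970 zmax 0.026 circ [ 0.578 -0.305] 0.112 rect [ 577.8 -305.7] [164.7 162.5] 79.6
   top 1188 zmax 0.028 circ [ 0.578 -0.312] 0.128 rect [ 570.6 -309.1] [249.2 236.1] 53.8
tray seed [ 0.653 -0.021]
   side 530 zmax 0.012 circ [ 0.657 -0.02 ] 0.108 rect [655.9 -18.8] [209.5 210.2] 53.5
   top 1281 zmax 0.014 circ [ 0.651 -0.023] 0.127 rect [651.8 -22.3] [238.6 231.2] 34.8
table z [0.22304234 0.5125137  0.00222964] [ 0.37527626 -0.01679288  0.00412486] [0.83117711 0.23554812 0.00163382]
```

Run:
```python
from h import *
W={n:cloud(n,np.load(n+"0.npz")["d"]) for n in("side","top")}
def rect(P):
    q=(P[:,:2]*1000).astype(np.float32); a=cv2.minAreaRect(q); return len(P),np.round(a[0],1),np.round(a[1],1),round(a[2],1)
for n in W:
    w=W[n]
    P=near(w,(.56,.285),.13,.028,.043); P=P[~(np.hypot(P[:,0]-.601,P[:,1]-.155)<.035)]; P=P[np.abs(P[:,0]-.56)<.085]; print(n,"trough",rect(P))
    P=near(w,(.577,-.307),.118,.016,.03); print(" pan",rect(P))
    P=near(w,(.655,-.02),.108,.008,.016); print(" tray",rect(P),[np.round(x,3) for x in fit(P)])
    P=near(w,(.601,.16),.03,.05,.08); print(" shaker",cv2.minEnclosingCircle(P[:,:2].astype(np.float32)))
    P=near(w,(.335,-.29),.045,.08,.1); print(" tumbler rim",cv2.minEnclosingCircle(P[:,:2].astype(np.float32)))
    P=near(w,(.335,-.29),.045,.01,.03); print(" tumbler base",len(P),P.mean(0) if len(P) else 0)
    m=np.isfinite(w[...,0])&(w[...,2]>.12)&(w[...,2]<.4)&(w[...,0]>.15)&(np.abs(w[...,1])<.5)&(w[...,0]<.9)
    nl,_,st,_=cv2.connectedComponentsWithStats(m.astype(np.uint8))
    for i in range(1,nl):
        if st[i,4]>30: print("  tall",st[i])
```

```text
side trough (1911, array([556.2, 290. ]), array([198.8, 113.9]), 78.8)
 pan (503, array([ 577.8, -305.7]), array([164.7, 162.5]), 79.6)
 tray (323, array([656. , -18.4]), array([208.2, 210. ]), 48.8) [array([ 0.655, -0.018]), np.float64(0.103)]
 shaker ((0.6081240177154541, 0.1564171314239502), 0.017956377938389778)
 tumbler rim ((0.33612725138664246, -0.28987300395965576), 0.03681158646941185)
 tumbler base 128 [ 0.33371719 -0.26798597  0.02012154]
top trough (901, array([554.9, 290.1]), array([197.8, 113.1]), 78.9)
 pan (515, array([ 576.1, -305.6]), array([161.3, 161.8]), 79.3)
 tray (500, array([653.8, -18.5]), array([209.1, 208.3]), 71.9) [array([ 0.655, -0.019]), np.float64(0.092)]
 shaker ((0.6075497269630432, 0.15507811307907104), 0.018035365268588066)
 tumbler rim ((0.33325710892677307, -0.2894950807094574), 0.034512534737586975)
 tumbler base 89 [ 0.33466442 -0.29767126  0.01931997]
```

>>> carry_out --deltas '[[1,[30,35,5],[0,0,0.14]],[1,[60,70,10],[0,0,0.28]],[1,[90,105,15],[0,0,0.42]],[1,[115,137,20],[0,0,0.56]],[1,[140,166,25],[0,0,0.7]],[1,[165,196,27],[0,0,0.84]],[1,[190,225,27],[0,0,0.98]],[1,[215,255,27],[0,0,1.12]],[1,[240,284,27],[0,0,1.26]],[1,[259,307,27],[0,0,1.4]],[1,[259,307,27],[0,0,1.532]],[1,[259,307,27],[0,0,1.532]]]' --squeeze 10

```text
time_s: 1.3
tcp_pos: [0.3375, 0.2971, 0.1996]
eef_rot: [180.0, 0.0, -101.4]
contact_force: [0.6, -0.2, 0.7]
gripper_width: 0.0879
gripper_force: 0.0
```

```bash
cat >> h.py <<'E'
def to(x,y,z,yaw=-101.2):
    s=r.get_state(); p=s["tcp_pos"]; a=np.radians(s["eef_rot"][2])
    d=np.array([x,y,z])-p; t=[d[0]*np.cos(a)+d[1]*np.sin(a), d[0]*np.sin(a)-d[1]*np.cos(a), -d[2]]
    print("t%.1f"%s["time_s"],"tcp",np.round(p,4),np.round(s["eef_rot"],2),"w%.4f"%s["gripper_width"],"j",np.round(s["joints"]),"F",np.round(s["contact_force"],1))
    print(" shift mm",np.round(np.array(t)*1000,1),"rz",round(-np.radians((yaw-np.degrees(a)+180)%360-180),4))
E
python3 - <<'E'
from h import *
to(.337,.298,.066)
E
```

```text
t1.3 tcp [0.3375 0.2971 0.1996] [ 1.8000e+02  1.0000e-02 -1.0138e+02] w0.0879 j [ 67.   0. -29.  -0. -61. -78.] F [ 0.6 -0.2  0.7]
 shift mm [ -0.8   0.6 133.6] rz -0.0032
```

>>> carry_out --deltas '[[1,[-1,1,35],[0,0,0]],[1,[-1,1,70],[0,0,0]],[1,[-1,1,100],[0,0,0]],[1,[-1,1,120],[0,0,0]],[1,[-1,1,133],[0,0,0]],[1,[-1,1,133],[0,0,0]],[0.5,[-1,1,133],[0,0,0]],[0.5,[-1,1,133],[0,0,0]],[0.5,[-1,1,133],[0,0,0]],[0.5,[-1,1,133],[0,0,0]],[0.5,[-1,1,133],[0,0,0]],[0.5,[-1,1,133],[0,0,0]]]' --squeeze 10

```text
time_s: 2.5
tcp_pos: [0.3367, 0.2997, 0.0672]
eef_rot: [-180.0, 0.1, -101.2]
contact_force: [-0.2, 0.2, 5.8]
gripper_width: 0.0658
gripper_force: 10.0
```

Run:
```python
from h import *
o=clouds(); p=np.hstack([o["side"][0][160:,200:400],o["top"][0][140:364,40:240]]); cv2.imwrite("pics/g1.png",p[:,:,::-1])
to(.563,.329,.2)
```

```text
t2.6 tcp [0.3368 0.2997 0.0672] [-1.7997e+02  8.0000e-02 -1.0115e+02] w0.0661 j [ 67.  10. -39.   0. -41. -78.] F [ 0.1 -0.3  4.7]
 shift mm [ -72.5 -216.3 -132.8] rz 0.0008
```

View pics/g1.png

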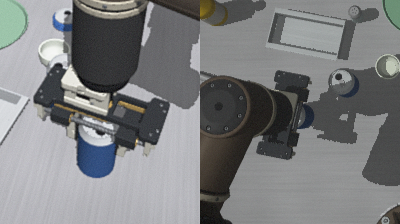

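The picture shows the can (left crop, about (97,155)) held between the fingers, and the long side of the gripper body lies along the closing line.

>>> carry_out --deltas '[[0.5,[0,0,-30],[0,0,0]],[0.5,[0,0,-70],[0,0,0]],[0.5,[0,0,-105],[0,0,0]],[0.5,[-10,-30,-130],[0,0,0]],[0.5,[-22,-66,-133],[0,0,0]],[0.5,[-34,-102,-133],[0,0,0]],[0.5,[-46,-138,-133],[0,0,0]],[0.5,[-58,-172,-133],[0,0,0]],[0.5,[-68,-202,-133],[0,0,0]],[0.5,[-73,-216,-133],[0,0,0]],[0.5,[-73,-216,-133],[0,0,0]],[0.5,[-73,-216,-133],[0,0,0]]]'

```text
time_s: 3.8
tcp_pos: [0.5621, 0.3284, 0.1987]
eef_rot: [179.9, -0.1, -101.2]
contact_force: [-0.9, -0.8, 0.0]
gripper_width: 0.0662
gripper_force: 10.0
```

Run:
```python
from h import *
to(.563,.329,.071)
```

```text
t3.8 tcp [0.5621 0.3284 0.1987] [ 1.7993e+02 -7.0000e-02 -1.0121e+02] w0.0662 j [ 47.  19.  -5.  -0. -66. -59.] F [-0.9 -0.8  0. ]
 shift mm [ -0.8  -0.8 127.7] rz -0.0002
```

>>> carry_out --deltas '[[0.5,[-1,-1,30],[0,0,0]],[0.5,[-1,-1,65],[0,0,0]],[0.5,[-1,-1,95],[0,0,0]],[0.5,[-1,-1,112],[0,0,0]],[0.5,[-1,-1,120],[0,0,0]],[0.5,[-1,-1,124],[0,0,0]],[0.5,[-1,-1,127],[0,0,0]],[0.5,[-1,-1,127],[0,0,0]]]'

```text
time_s: 4.6
tcp_pos: [0.5638, 0.33, 0.0733]
eef_rot: [-180.0, 0.1, -101.2]
contact_force: [1.2, -1.1, -0.5]
gripper_width: 0.0662
gripper_force: 10.0
```

>>> carry_out --deltas '[[0.8,[0,0,0],[0,0,0]],[0.9,[0,0,0],[0,0,0]],[1,[0,0,0],[0,0,0]],[1,[0,0,0],[0,0,0]],[1,[0,0,0],[0,0,0]],[1,[0,0,-25],[0,0,0]],[1,[0,0,-60],[0,0,0]],[1,[0,0,-100],[0,0,0]],[1,[0,0,-130],[0,0,0]],[1,[0,0,-130],[0,0,0]]]'

```text
time_s: 5.6
tcp_pos: [0.5658, 0.3311, 0.2082]
eef_rot: [-179.7, 0.4, -101.1]
contact_force: [-0.6, 0.4, 0.1]
gripper_width: 0.088
gripper_force: 0.0
```

Run:
```python
from h import *
to(.417,.1795,.2)
o=clouds()
for n in o:
    P=near(o[n][2],(.563,.329),.06,.05,.14)
    if len(P): print(n,len(P),np.round(cv2.minEnclosingCircle(P[:,:2].astype(np.float32))[0],3),P[:,2].max())
```

```text
t5.6 tcp [0.5658 0.3311 0.2082] [-179.68    0.36 -101.14] w0.0880 j [ 47.  19.  -4.   0. -66. -59.] F [-0.6  0.4  0.1]
 shift mm [177.5 116.7   8.2] rz 0.0011
side 1857 [0.563 0.329] 0.12054547590160554
top 693 [0.563 0.327] 0.12484949468534352
```

>>> carry_out --deltas '[[1,[22,14,0],[0,0,0]],[1,[52,34,0],[0,0,0]],[1,[85,55,0],[0,0,0]],[1,[117,76,0],[0,0,0]],[1,[147,97,0],[0,0,0]],[1,[168,110,0],[0,0,0]],[1,[176,115,0],[0,0,0]],[1,[176,115,0],[0,0,0]],[1,[176,115,0],[0,0,0]]]'

```text
time_s: 6.6
tcp_pos: [0.4173, 0.1798, 0.2024]
eef_rot: [-180.0, -0.0, -101.2]
contact_force: [-0.6, 0.2, -0.8]
gripper_width: 0.0876
gripper_force: 0.0
```

Run:
```python
from h import *
to(.417,.1805,.067)
```

```text
t6.6 tcp [0.4173 0.1798 0.2024] [-1.7999e+02 -1.0000e-02 -1.0117e+02] w0.0876 j [ 48.   0. -28.   0. -62. -59.] F [-0.6  0.2 -0.8]
 shift mm [ -0.6   0.4 135.4] rz 0.0006
```

>>> carry_out --deltas '[[1,[0,0,35],[0,0,0]],[1,[0,0,70],[0,0,0]],[1,[0,0,100],[0,0,0]],[1,[0,0,122],[0,0,0]],[1,[0,0,135],[0,0,0]],[1,[0,0,135],[0,0,0]],[0.5,[0,0,135],[0,0,0]],[0.5,[0,0,135],[0,0,0]],[0.5,[0,0,135],[0,0,0]],[0.5,[0,0,135],[0,0,0]],[0.5,[0,0,135],[0,0,0]],[0.5,[0,0,135],[0,0,0]]]'

```text
time_s: 7.8
tcp_pos: [0.4172, 0.1797, 0.0682]
eef_rot: [-179.9, 0.1, -101.2]
contact_force: [0.9, -0.4, 4.3]
gripper_width: 0.066
gripper_force: 10.0
```

>>> carry_out --deltas '[[0.5,[0,0,-30],[0,0,0]],[0.5,[0,0,-70],[0,0,0]],[0.5,[0,0,-110],[0,0,0]],[0.5,[0,0,-135],[0,0,0]],[0.5,[0,0,-140],[0,0,0]],[0.5,[0,0,-140],[0,0,0]]]'

```text
time_s: 8.4
tcp_pos: [0.4168, 0.1795, 0.2082]
eef_rot: [-180.0, 0.1, -101.2]
contact_force: [-0.3, 0.1, -1.4]
gripper_width: 0.0659
gripper_force: 10.0
```

Run:
```python
from h import *
to(.548,.251,.207)
```

```text
t8.4 tcp [0.4168 0.1795 0.2082] [-1.7996e+02  1.1000e-01 -1.0118e+02] w0.0659 j [ 48.  -0. -28.  -0. -62. -59.] F [-0.3  0.1 -1.4]
 shift mm [ -95.5 -114.9    1.2] rz 0.0004
```

>>> carry_out --deltas '[[0.5,[-12,-15,0],[0,0,0]],[0.5,[-30,-36,0],[0,0,0]],[0.5,[-50,-60,0],[0,0,0]],[0.5,[-70,-84,0],[0,0,0]],[0.5,[-86,-104,0],[0,0,0]],[0.5,[-96,-115,0],[0,0,0]],[0.5,[-96,-115,0],[0,0,0]],[0.5,[-96,-115,0],[0,0,0]]]'

```text
time_s: 9.2
tcp_pos: [0.5472, 0.2506, 0.2055]
eef_rot: [179.9, -0.1, -101.2]
contact_force: [-0.2, -0.6, 0.3]
gripper_width: 0.0662
gripper_force: 10.0
```

Run:
```python
from h import *
to(.548,.251,.071)
```

```text
t9.2 tcp [0.5472 0.2506 0.2055] [ 1.7986e+02 -1.4000e-01 -1.0120e+02] w0.0662 j [ 43.  15. -10.  -0. -65. -54.] F [-0.2 -0.6  0.3]
 shift mm [ -0.6  -0.7 134.5] rz 0.0
```

>>> carry_out --deltas '[[0.5,[0,0,30],[0,0,0]],[0.5,[0,0,65],[0,0,0]],[0.5,[0,0,98],[0,0,0]],[0.5,[0,0,118],[0,0,0]],[0.5,[0,0,127],[0,0,0]],[0.5,[0,0,132],[0,0,0]],[0.5,[0,0,135],[0,0,0]],[0.5,[0,0,135],[0,0,0]]]'

```text
time_s: 10.0
tcp_pos: [0.5484, 0.2514, 0.0733]
eef_rot: [-180.0, 0.0, -101.2]
contact_force: [0.1, 0.1, 0.2]
gripper_width: 0.0661
gripper_force: 10.0
```

>>> carry_out --deltas '[[0.8,[0,0,0],[0,0,0]],[0.9,[0,0,0],[0,0,0]],[1,[0,0,0],[0,0,0]],[1,[0,0,0],[0,0,0]],[1,[0,0,0],[0,0,0]],[1,[0,0,-25],[0,0,0]],[1,[0,0,-60],[0,0,0]],[1,[0,0,-95],[0,0,0]],[1,[0,0,-110],[0,0,0]],[1,[0,0,-110],[0,0,0]],[1,[0,0,-110],[0,0,0]]]'

```text
time_s: 11.1
tcp_pos: [0.5479, 0.2512, 0.1825]
eef_rot: [180.0, 0.0, -101.2]
contact_force: [-0.6, 0.3, -0.2]
gripper_width: 0.0875
gripper_force: 0.0
```

Run:
```python
from h import *
o=clouds()
for s in((.563,.329),(.548,.251)):
  for n in o:
    P=near(o[n][2],s,.036,.05,.13)
    if len(P): print(n,len(P),np.round(cv2.minEnclosingCircle(P[:,:2].astype(np.float32)),3),P[:,2].max())
to(.463,-.0585,.18,-100.5)
```

```text
Traceback (most recent call last):
ValueError: setting an array element with a sequence. The requested array has an inhomogeneous shape after 1 dimensions. The detected shape was (2,) + inhomogeneous part.
```

Run:
```python
from h import *
o=clouds()
for s in((.563,.329),(.548,.251)):
  for n in o:
    P=near(o[n][2],s,.036,.05,.13)
    if len(P): print(n,len(P),np.round(cv2.minEnclosingCircle(P[:,:2].astype(np.float32))[0],3),P[:,2].max())
to(.463,-.0585,.18,-100.5)
```

```text
side 1863 [0.563 0.329] 0.12009190934113828
top 249 [0.562 0.327] 0.12375041866211249
side 1521 [0.548 0.252] 0.12184444166731738
top 545 [0.548 0.25 ] 0.12321991303125761
t11.3 tcp [0.5477 0.2508 0.1814] [ 1.7993e+02 -9.0000e-02 -1.0118e+02] w0.0874 j [ 43.  16. -12.  -0. -62. -54.] F [ 0.8 -1.1  0.6]
 shift mm [319.9  23.1   1.4] rz -0.0119
```

>>> carry_out --deltas '[[1,[20,1,0],[0,0,0]],[1,[55,4,0],[0,0,0]],[1,[95,7,0],[0,0,0]],[1,[135,10,0],[0,0,-0.005]],[1,[175,13,0],[0,0,-0.01]],[1,[215,16,0],[0,0,-0.012]],[1,[255,19,0],[0,0,-0.012]],[1,[290,21,30],[0,0,-0.012]],[1,[312,23,60],[0,0,-0.012]],[1,[320,23,85],[0,0,-0.012]],[1,[320,23,95],[0,0,-0.012]],[1,[320,23,95],[0,0,-0.012]]]'

```text
time_s: 12.5
tcp_pos: [0.4625, -0.0588, 0.0864]
eef_rot: [179.8, -0.1, -100.5]
contact_force: [0.5, 0.7, -0.1]
gripper_width: 0.0877
gripper_force: 0.0
```

Run:
```python
from h import *
to(.463,-.0585,.004,-100.5)
```

```text
t12.5 tcp [ 0.4625 -0.0588  0.0864] [ 1.7984e+02 -8.0000e-02 -1.0053e+02] w0.0877 j [ 17.   9. -36.   0. -45. -28.] F [ 0.5  0.7 -0.1]
 shift mm [-0.4 -0.4 82.4] rz -0.0005
```

>>> carry_out --deltas '[[1,[0,0,25],[0,0,0]],[1,[0,0,50],[0,0,0]],[1,[0,0,66],[0,0,0]],[1,[0,0,75],[0,0,0]],[1,[0,0,80],[0,0,0]],[1,[0,0,81],[0,0,0]],[0.5,[0,0,81],[0,0,0]],[0.5,[0,0,81],[0,0,0]],[0.5,[0,0,81],[0,0,0]],[0.5,[0,0,81],[0,0,0]],[0.5,[0,0,81],[0,0,0]],[0.5,[0,0,81],[0,0,0]]]' --squeeze 12

```text
time_s: 13.7
tcp_pos: [0.464, -0.0582, 0.0071]
eef_rot: [-180.0, 0.0, -100.5]
contact_force: [-0.5, 1.1, 5.3]
gripper_width: 0.0654
gripper_force: 12.0
```

>>> carry_out --deltas '[[0.5,[0,0,-15],[0,0,0]],[0.5,[0,0,-45],[0,0,0]],[0.5,[0,0,-80],[0,0,0]],[0.5,[0,0,-105],[0,0,0]],[0.5,[0,0,-115],[0,0,0]],[0.5,[0,0,-115],[0,0,0]]]'

```text
time_s: 14.3
tcp_pos: [0.4643, -0.0581, 0.1227]
eef_rot: [-179.9, 0.1, -100.5]
contact_force: [0.3, 0.3, 0.0]
gripper_width: 0.065
gripper_force: 12.0
```

Run:
```python
from h import *
to(.577,-.306,.12,-100.5)
```

```text
t14.3 tcp [ 0.4643 -0.0581  0.1227] [-1.7985e+02  8.0000e-02 -1.0049e+02] w0.0650 j [ 17.   7. -33.   0. -50. -28.] F [0.3 0.3 0. ]
 shift mm [ 223.3 -155.9    2.7] rz 0.0002
```

>>> carry_out --deltas '[[0.5,[20,-14,0],[0,0,0]],[0.5,[50,-35,0],[0,0,0]],[0.5,[80,-56,0],[0,0,0]],[0.5,[110,-77,0],[0,0,0]],[0.5,[140,-98,0],[0,0,0]],[0.5,[170,-119,0],[0,0,0]],[0.5,[198,-138,0],[0,0,0]],[0.5,[217,-152,0],[0,0,0]],[0.5,[223,-156,0],[0,0,0]],[0.5,[223,-156,0],[0,0,0]],[0.5,[223,-156,0],[0,0,0]]]'

```text
time_s: 15.4
tcp_pos: [0.5755, -0.3052, 0.1202]
eef_rot: [179.9, 0.0, -100.5]
contact_force: [0.3, 0.2, -0.2]
gripper_width: 0.0658
gripper_force: 12.0
```

Run:
```python
from h import *
to(.577,-.306,.011,-100.5)
```

```text
t15.4 tcp [ 0.5755 -0.3052  0.1202] [ 1.7987e+02  2.0000e-02 -1.0050e+02] w0.0658 j [-11.  23. -10.  -0. -57.   0.] F [ 0.3  0.2 -0.2]
 shift mm [  0.5  -1.6 109.2] rz 0.0001
```

>>> carry_out --deltas '[[0.5,[1,-1,30],[0,0,0]],[0.5,[1,-1,65],[0,0,0]],[0.5,[1,-1,88],[0,0,0]],[0.5,[1,-1,99],[0,0,0]],[0.5,[1,-1,105],[0,0,0]],[0.5,[1,-1,109],[0,0,0]],[0.5,[1,-1,109],[0,0,0]],[0.5,[1,-1,109],[0,0,0]]]'

```text
time_s: 16.2
tcp_pos: [0.5779, -0.3072, 0.0137]
eef_rot: [-179.9, -0.0, -100.5]
contact_force: [-0.1, 0.1, -0.5]
gripper_width: 0.0657
gripper_force: 12.0
```

>>> carry_out --deltas '[[0.8,[0,0,0],[0,0,0]],[0.86,[0,0,0],[0,0,0]],[0.86,[0,0,0],[0,0,0]],[0.86,[0,0,0],[0,0,0]],[0.86,[0,0,-10],[0,0,0]],[0.86,[0,0,-35],[0,0,0]],[0.86,[0,0,-75],[0,0,0]],[1,[0,0,-115],[0,0,0]],[1,[0,0,-150],[0,0,0]],[1,[0,0,-165],[0,0,0]],[1,[0,0,-165],[0,0,0]],[1,[0,0,-165],[0,0,0]]]'

```text
time_s: 17.4
tcp_pos: [0.577, -0.307, 0.1781]
eef_rot: [-180.0, 0.0, -100.5]
contact_force: [-0.1, 0.4, -0.6]
gripper_width: 0.0874
gripper_force: 0.0
```

Run:
```python
from h import *
o=clouds()
for n in o:
    P=near(o[n][2],(.577,-.306),.06,.015,.06); print(n,len(P),np.round(cv2.minEnclosingCircle(P[:,:2].astype(np.float32))[0],3),P[:,2].max())
    P=near(o[n][2],(.335,-.29),.05,.08,.11); print(n,len(P),np.round(cv2.minEnclosingCircle(P[:,:2].astype(np.float32))[0],3))
to(.3345,-.2895,.18,-101.2)
```

```text
side 307 [ 0.576 -0.307] 0.03404440375135972
side 294 [ 0.334 -0.29 ]
top 83 [ 0.575 -0.315] 0.035084325125738565
top 131 [ 0.333 -0.29 ]
t17.5 tcp [ 0.5765 -0.3069  0.1766] [ 1.7991e+02  2.0000e-02 -1.0050e+02] w0.0872 j [-11.  20.  -6.  -0. -63.   0.] F [ 0.2  0.1 -0.2]
 shift mm [ 27.  241.1  -3.4] rz 0.0122
```

>>> carry_out --deltas '[[1,[2,20,0],[0,0,0]],[1,[6,55,0],[0,0,0]],[1,[11,95,0],[0,0,0.005]],[1,[15,135,0],[0,0,0.012]],[1,[20,175,0],[0,0,0.012]],[1,[24,210,0],[0,0,0.012]],[1,[26,232,0],[0,0,0.012]],[1,[27,241,0],[0,0,0.012]],[1,[27,241,0],[0,0,0.012]],[1,[27,241,0],[0,0,0.012]]]'

```text
time_s: 18.5
tcp_pos: [0.3361, -0.29, 0.1774]
eef_rot: [180.0, -0.0, -101.2]
contact_force: [0.6, -0.1, 0.2]
gripper_width: 0.087
gripper_force: 0.0
```

Run:
```python
from h import *
to(.3345,-.2895,.040)
```

```text
t18.5 tcp [ 0.3361 -0.29    0.1774] [ 1.8000e+02 -1.0000e-02 -1.0117e+02] w0.0870 j [-15.   1. -31.   0. -58.   4.] F [ 0.6 -0.1  0.2]
 shift mm [ -0.2   1.7 137.4] rz 0.0006
```

>>> carry_out --deltas '[[1,[0,1,35],[0,0,0]],[1,[0,1,70],[0,0,0]],[1,[0,1,100],[0,0,0]],[1,[0,1,124],[0,0,0]],[1,[0,1,136],[0,0,0]],[1,[0,1,136],[0,0,0]],[0.5,[0,1,136],[0,0,0]],[0.5,[0,1,136],[0,0,0]],[0.5,[0,1,136],[0,0,0]],[0.5,[0,1,136],[0,0,0]],[0.5,[0,1,136],[0,0,0]],[0.5,[0,1,136],[0,0,0]]]' --squeeze 10

```text
time_s: 19.7
tcp_pos: [0.3352, -0.2899, 0.0423]
eef_rot: [-179.9, -0.0, -101.2]
contact_force: [1.9, 0.6, 3.2]
gripper_width: 0.0669
gripper_force: 9.8
```

>>> carry_out --deltas '[[0.5,[0,0,-15],[0,0,0]],[0.5,[0,0,-45],[0,0,0]],[0.5,[0,0,-80],[0,0,0]],[0.5,[0,0,-105],[0,0,0]],[0.5,[0,0,-115],[0,0,0]],[0.5,[0,0,-115],[0,0,0]]]'

```text
time_s: 20.3
tcp_pos: [0.3347, -0.2897, 0.1575]
eef_rot: [-179.9, -0.0, -101.2]
contact_force: [-0.8, -0.2, -0.9]
gripper_width: 0.0665
gripper_force: 10.0
```

Run:
```python
from h import *
o=clouds(); p=np.hstack([o["side"][0][30:230,230:430],o["top"][0][160:360,280:480]]); cv2.imwrite("pics/g2.png",p[:,:,::-1])
to(.645,-.0675,.155)
```

```text
t20.4 tcp [ 0.3336 -0.2892  0.1555] [ 1.7992e+02  4.0000e-02 -1.0120e+02] w0.0669 j [-15.   2. -33.  -0. -55.   4.] F [-1.  -0.5 -0.3]
 shift mm [-277.9 -262.5    0.5] rz 0.0001
```

View pics/g2.png

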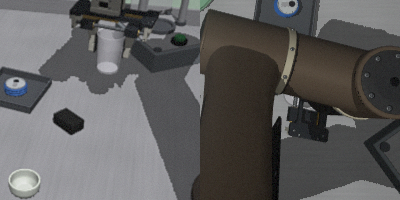

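The left crop shows the tumbler held upright at about (110,50), and the crushed can lies flat in the pan at (14,86).

>>> carry_out --deltas '[[0.5,[-15,-14,0],[0,0,0]],[0.5,[-42,-40,0],[0,0,0]],[0.5,[-70,-66,0],[0,0,0]],[0.5,[-98,-92,0],[0,0,0]],[0.5,[-126,-119,0],[0,0,0]],[0.5,[-154,-145,0],[0,0,0]],[0.5,[-182,-172,0],[0,0,0]],[0.5,[-210,-198,0],[0,0,0]],[0.5,[-238,-225,0],[0,0,0]],[0.5,[-262,-248,0],[0,0,0]],[0.5,[-275,-260,0],[0,0,0]],[0.5,[-278,-263,0],[0,0,0]]]'

```text
time_s: 21.6
tcp_pos: [0.6466, -0.0665, 0.1533]
eef_rot: [179.8, -0.1, -101.1]
contact_force: [-0.2, 0.5, -1.1]
gripper_width: 0.0667
gripper_force: 10.0
```

>>> carry_out --deltas '[[0.5,[0,0,10],[0,0,0]],[0.5,[0,0,40],[0,0,0]],[0.5,[0,0,70],[0,0,0]],[0.5,[0,0,85],[0,0,0]],[0.5,[0,0,90],[0,0,0]],[0.5,[0,0,90],[0,0,0]]]'

```text
time_s: 22.2
tcp_pos: [0.6449, -0.0685, 0.0653]
eef_rot: [179.9, -0.0, -101.2]
contact_force: [0.1, 0.0, 0.2]
gripper_width: 0.0672
gripper_force: 10.0
```

Run:
```python
from h import *
to(.645,-.0675,.044)
o=clouds(); W=o["side"][2]; P=near(W,(.645,-.0675),.034,.004,.1); print(np.round(np.percentile(P[:,2],[0,1,3,10,50]),4))
cv2.imwrite("pics/t1.png",cv2.resize(o["side"][0][110:230,120:320,::-1],None,fx=3,fy=3))
```

```text
t22.2 tcp [ 0.6449 -0.0685  0.0653] [ 1.7987e+02 -5.0000e-02 -1.0121e+02] w0.0672 j [ 11.  26. -14.  -0. -50. -22.] F [0.1 0.  0.2]
 shift mm [-1.   0.1 21.3] rz -0.0002
[0.0041 0.0041 0.0044 0.0241 0.0641]
```

View pics/t1.png

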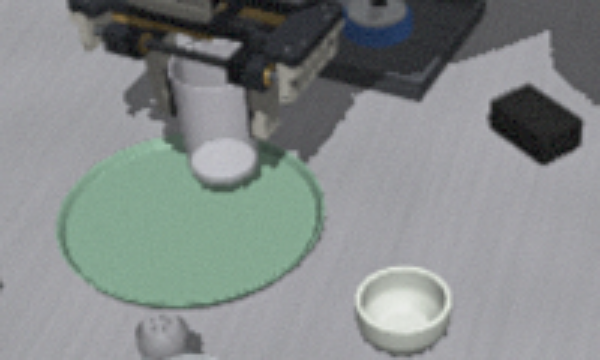

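The picture shows the tumbler upright over the tray, its base at about (224,162). The side-view depth puts the base near z = 0.023, as expected.

>>> carry_out --deltas '[[0.5,[-1,0,6],[0,0,0]],[0.5,[-1,0,11],[0,0,0]],[0.5,[-1,0,15],[0,0,0]],[0.5,[-1,0,18],[0,0,0]],[0.5,[-1,0,19.5],[0,0,0]],[0.5,[-1,0,19.5],[0,0,0]],[0.5,[-1,0,19.5],[0,0,0]]]'

```text
time_s: 23.0
tcp_pos: [0.6465, -0.0668, 0.0471]
eef_rot: [-180.0, -0.0, -101.2]
contact_force: [-0.6, 0.1, 0.0]
gripper_width: 0.0671
gripper_force: 10.0
```

>>> carry_out --deltas '[[0.5,[0,0,0.5],[0,0,0]],[0.5,[0,0,1],[0,0,0]],[0.5,[0,0,1.5],[0,0,0]],[0.5,[0,0,1.5],[0,0,0]]]'

```text
time_s: 23.4
tcp_pos: [0.6464, -0.0669, 0.0455]
eef_rot: [-180.0, -0.0, -101.2]
contact_force: [-0.3, 0.7, -0.8]
gripper_width: 0.0669
gripper_force: 10.0
```

>>> carry_out --deltas '[[0.5,[0,0,0.5],[0,0,0]],[0.5,[0,0,1],[0,0,0]],[0.5,[0,0,1],[0,0,0]],[0.5,[0,0,1],[0,0,0]]]'

```text
time_s: 23.8
tcp_pos: [0.6467, -0.0669, 0.0452]
eef_rot: [-180.0, -0.0, -101.2]
contact_force: [-1.6, -0.1, 6.4]
gripper_width: 0.0669
gripper_force: 9.8
```

>>> carry_out --deltas '[[0.78,[0,0,-0.5],[0,0,0]],[0.85,[0,0,-0.5],[0,0,0]],[0.95,[0,0,-0.5],[0,0,0]],[1,[0,0,-0.5],[0,0,0]],[1,[0,0,-0.5],[0,0,0]],[1,[0,0,-20],[0,0,0]],[1,[0,0,-50],[0,0,0]],[1,[0,0,-90],[0,0,0]],[1,[0,0,-120],[0,0,0]],[1,[0,0,-125],[0,0,0]],[1,[0,0,-125],[0,0,0]]]'

```text
time_s: 24.9
tcp_pos: [0.647, -0.0667, 0.171]
eef_rot: [-179.9, 0.1, -101.2]
contact_force: [-0.4, -0.0, -0.6]
gripper_width: 0.0878
gripper_force: 0.0
```

Run:
```python
from h import *
o=clouds()
for n in o:
    P=near(o[n][2],(.646,-.067),.05,.08,.12); print(n,len(P),np.round(cv2.minEnclosingCircle(P[:,:2].astype(np.float32))[0],3),P[:,2].max())
    P=near(o[n][2],(.463,.068),.05,.02,.06); print(n,len(P),np.round(cv2.minEnclosingCircle(P[:,:2].astype(np.float32))[0],3))
to(.463,.068,.17)
```

```text
side 397 [ 0.646 -0.067] 0.10015880017116457
side 476 [0.465 0.069]
top 65 [ 0.667 -0.069] 0.10164391239218858
top 38 [0.464 0.044]
t25.0 tcp [ 0.6457 -0.0668  0.1685] [ 179.92   -0.   -101.19] w0.0878 j [ 11.  20.  -7.  -0. -62. -22.] F [ 0.2  0.3 -0.2]
 shift mm [-96.8 205.4  -1.5] rz 0.0002
```

>>> carry_out --deltas '[[1,[-10,20,0],[0,0,0]],[1,[-26,55,0],[0,0,0]],[1,[-43,92,0],[0,0,0]],[1,[-60,128,0],[0,0,0]],[1,[-78,165,0],[0,0,0]],[1,[-91,193,20],[0,0,0]],[1,[-96,204,50],[0,0,0]],[1,[-97,205,70],[0,0,0]],[1,[-97,205,80],[0,0,0]],[1,[-97,205,80],[0,0,0]],[1,[-97,205,80],[0,0,0]]]'

```text
time_s: 26.1
tcp_pos: [0.4645, 0.0679, 0.0896]
eef_rot: [180.0, -0.0, -101.2]
contact_force: [0.3, -0.1, 0.4]
gripper_width: 0.0873
gripper_force: 0.0
```

Run:
```python
from h import *
to(.463,.068,.011)
```

```text
t26.1 tcp [0.4645 0.0679 0.0896] [ 1.7998e+02 -4.0000e-02 -1.0118e+02] w0.0873 j [ 32.   9. -35.   0. -46. -44.] F [ 0.3 -0.1  0.4]
 shift mm [ 0.1  1.5 78.6] rz 0.0003
```

>>> carry_out --deltas '[[1,[0,1,25],[0,0,0]],[1,[0,1,50],[0,0,0]],[1,[0,1,66],[0,0,0]],[1,[0,1,75],[0,0,0]],[1,[0,1,79],[0,0,0]],[1,[0,1,79],[0,0,0]],[0.5,[0,1,79],[0,0,0]],[0.5,[0,1,79],[0,0,0]],[0.5,[0,1,79],[0,0,0]],[0.5,[0,1,79],[0,0,0]],[0.5,[0,1,79],[0,0,0]],[0.5,[0,1,79],[0,0,0]]]' --squeeze 15

```text
time_s: 27.3
tcp_pos: [0.4636, 0.0685, 0.0111]
eef_rot: [-179.9, 0.0, -101.2]
contact_force: [-0.1, 0.6, 6.2]
gripper_width: 0.067
gripper_force: 14.8
```

>>> carry_out --deltas '[[0.5,[0,0,-10],[0,0,0]],[0.5,[0,0,-35],[0,0,0]],[0.5,[0,0,-65],[0,0,0]],[0.5,[0,0,-95],[0,0,0]],[0.5,[0,0,-120],[0,0,0]],[0.5,[0,0,-130],[0,0,0]],[0.5,[0,0,-130],[0,0,0]],[0.5,[0,0,-130],[0,0,0]]]'

```text
time_s: 28.1
tcp_pos: [0.4623, 0.068, 0.1397]
eef_rot: [179.9, -0.0, -101.2]
contact_force: [-0.9, 0.5, -1.6]
gripper_width: 0.0666
gripper_force: 14.8
```

Run:
```python
from h import *
to(.665,.031,.142)
```

```text
t28.1 tcp [0.4623 0.068  0.1397] [ 1.7993e+02 -2.0000e-02 -1.0119e+02] w0.0666 j [ 33.   5. -32.  -0. -53. -44.] F [-0.9  0.5 -1.6]
 shift mm [  -3.1 -206.    -2.3] rz 0.0001
```

>>> carry_out --deltas '[[0.5,[0,-10,0],[0,0,0]],[0.5,[0,-32,0],[0,0,0]],[0.5,[-1,-60,0],[0,0,0]],[0.5,[-1,-90,0],[0,0,0]],[0.5,[-2,-120,0],[0,0,0]],[0.5,[-2,-150,0],[0,0,0]],[0.5,[-3,-178,0],[0,0,0]],[0.5,[-3,-197,0],[0,0,0]],[0.5,[-3,-205,0],[0,0,0]],[0.5,[-3,-206,0],[0,0,0]],[0.5,[-3,-206,0],[0,0,0]],[0.5,[-3,-206,0],[0,0,0]]]'

```text
time_s: 29.3
tcp_pos: [0.665, 0.0314, 0.1404]
eef_rot: [180.0, -0.0, -101.2]
contact_force: [-0.0, 1.1, -0.7]
gripper_width: 0.0669
gripper_force: 14.8
```

>>> carry_out --deltas '[[0.5,[0,0,10],[0,0,0]],[0.5,[0,0,35],[0,0,0]],[0.5,[0,0,65],[0,0,0]],[0.5,[0,0,88],[0,0,0]],[0.5,[0,0,100],[0,0,0]],[0.5,[0,0,105],[0,0,0]],[0.5,[0,0,105],[0,0,0]],[0.5,[0,0,105],[0,0,0]]]'

```text
time_s: 30.1
tcp_pos: [0.6666, 0.0315, 0.0368]
eef_rot: [-179.9, 0.0, -101.2]
contact_force: [-0.2, 0.6, -1.6]
gripper_width: 0.067
gripper_force: 14.8
```

Run:
```python
from h import *
to(.665,.031,.015)
o=clouds(); cv2.imwrite("pics/b1.png",cv2.resize(o["side"][0][110:230,120:320,::-1],None,fx=3,fy=3))
```

```text
t30.1 tcp [0.6666 0.0315 0.0368] [-1.7990e+02  4.0000e-02 -1.0115e+02] w0.0670 j [ 19.  29. -13.   0. -48. -31.] F [-0.2  0.6 -1.6]
 shift mm [ 0.8  1.5 21.8] rz 0.0009
```

View pics/b1.png

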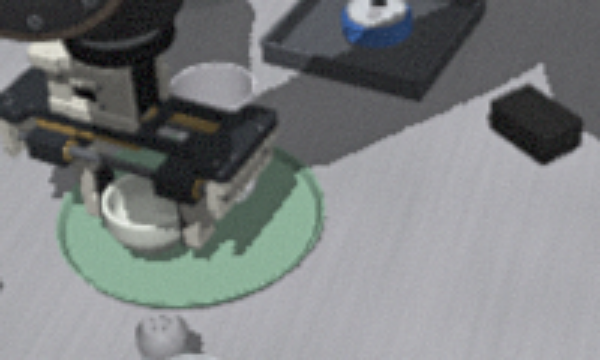

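The picture shows the bowl held level over the tray at about (145,215), and the tumbler still standing behind the gripper at (213,85).

>>> carry_out --deltas '[[0.5,[0,1,6],[0,0,0]],[0.5,[0,1,11],[0,0,0]],[0.5,[0,1,15],[0,0,0]],[0.5,[0,1,18],[0,0,0]],[0.5,[0,1,20],[0,0,0]],[0.5,[0,1,20.5],[0,0,0]],[0.5,[0,1,20.5],[0,0,0]],[0.5,[0,1,20.5],[0,0,0]]]'

```text
time_s: 31.0
tcp_pos: [0.6649, 0.0315, 0.0152]
eef_rot: [-180.0, 0.0, -101.2]
contact_force: [-0.2, 0.7, -0.8]
gripper_width: 0.0668
gripper_force: 14.8
```

>>> carry_out --deltas '[[0.5,[0,0,0.5],[0,0,0]],[0.5,[0,0,1],[0,0,0]],[0.5,[0,0,1.5],[0,0,0]],[0.5,[0,0,1.5],[0,0,0]],[0.5,[0,0,1.5],[0,0,0]]]'

```text
time_s: 31.5
tcp_pos: [0.6649, 0.0315, 0.0142]
eef_rot: [-180.0, 0.0, -101.2]
contact_force: [-2.5, -0.6, 5.6]
gripper_width: 0.0669
gripper_force: 14.8
```

Contact. I'll release and lift straight up.

>>> carry_out --deltas '[[0.78,[0,0,-0.5],[0,0,0]],[0.85,[0,0,-0.5],[0,0,0]],[0.95,[0,0,-0.5],[0,0,0]],[1,[0,0,-0.5],[0,0,0]],[1,[0,0,-0.5],[0,0,0]],[1,[0,0,-15],[0,0,0]],[1,[0,0,-45],[0,0,0]],[1,[0,0,-85],[0,0,0]],[1,[0,0,-130],[0,0,0]],[1,[0,0,-170],[0,0,0]],[1,[0,0,-180],[0,0,0]],[1,[0,0,-180],[0,0,0]]]'

```text
time_s: 32.7
tcp_pos: [0.666, 0.0317, 0.1974]
eef_rot: [-179.7, 0.1, -101.2]
contact_force: [0.0, -0.4, -0.3]
gripper_width: 0.0874
gripper_force: 0.0
```

>>> carry_out --deltas '[[1,[0,20,0],[0,0,0]],[1,[0,55,0],[0,0,0]],[1,[0,95,0],[0,0,0]],[1,[0,135,0],[0,0,0]],[1,[0,165,0],[0,0,0]],[1,[0,180,0],[0,0,0]],[1,[0,180,0],[0,0,0]],[1,[0,180,0],[0,0,0]]]'

```text
time_s: 33.5
tcp_pos: [0.4888, 0.0665, 0.1936]
eef_rot: [-180.0, -0.0, -101.1]
contact_force: [-0.2, -0.0, -0.3]
gripper_width: 0.088
gripper_force: 0.0
```

Run:
```python
from h import *
o=clouds(); cv2.imwrite("pics/f_side.png",o["side"][0][:,:,::-1]); cv2.imwrite("pics/f_top.png",o["top"][0][:,:,::-1])
for s in((.6075,.156,.03,.05),(.409,-.185,.05,.015)):
    P=near(o["side"][2],s[:2],s[2],s[3],.08); print(np.round(cv2.minAreaRect((P[:,:2]*1000).astype(np.float32))[0],1))
to(.5,0,.2)
```

```text
[608.3 158. ]
[ 410.9 -184.2]
t33.6 tcp [0.4891 0.0663 0.1933] [ 1.7999e+02 -3.0000e-02 -1.0118e+02] w0.0874 j [ 31.   5. -24.   0. -61. -42.] F [0.1 0.  0.5]
 shift mm [ 63.  -23.5  -6.7] rz 0.0003
```

View pics/f_side.png

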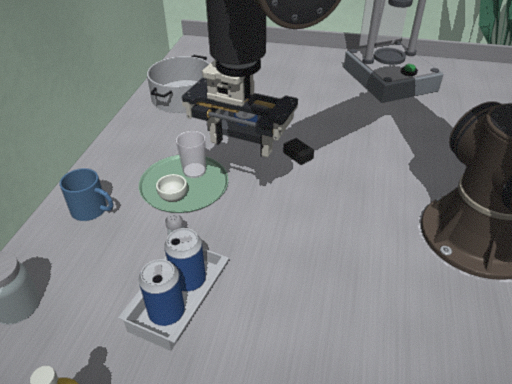

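View pics/f_top.png

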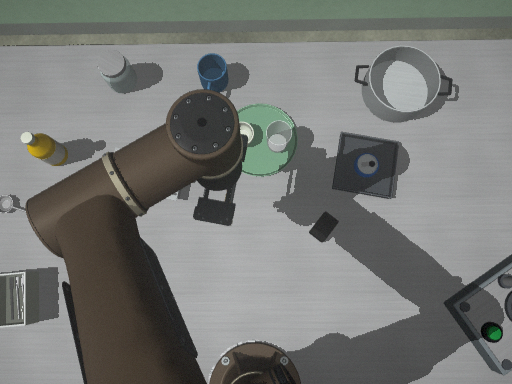

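The side view shows both cans upright in the trough at (163,292) and (185,259), and the tumbler at (192,155) and bowl at (172,188) upright on the tray. The top view shows the crushed can flat in the pan at (367,164). The block and shaker have not moved, and the gripper is clear of everything.

```bash
python3 -c "
from plant import r
print(r.close_job())"
```

```text
the job is handed in; nothing more can be done
None
```

The job is handed in at about 34 s of robot time: both cans stand in the trough, the crushed can lies flat in the pan, the tumbler and bowl were set down gently upright on the tray, and the block and shaker stayed where they were.

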